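# Cure a badge: clear the tumbler off the lamp box and hold the badge carrier in its slot

## Robot

A 6-joint arm with a two-finger parallel gripper is mounted at the origin on the work surface. World frame = base frame: x ahead of the robot, y to its left, z up, the work surface at z = 0. Lengths are in m, angles in rad, forces in N, time in s.
With the tool pointing down it reaches from about 0.225 to 0.875 m from the base axis. Payload 3.4 kg.
Tool frame: the origin (TCP) lies at the very end of the fingers, on their centre line; the grasp point (between the pads) lies 19 mm behind it; z points along the fingers, y is the direction in which the jaws open and shut (so a half turn about z gives the same grasp; the last joint's range is limited). The gripper opens to 85 mm and grips with 20 to 120 N. Pads are 22 mm wide; open, the fingers measure 114 mm over their backs; the gripper's body (76 mm by 85 mm) begins 54 mm behind the grasp point. The pads swing forward as they close: fully open they stand 13 mm farther back than shut.
Start: joints at [-1.261, 0.276, 1.505, -0, 1.361, -0.121], TCP at [0.24, -0.523, 0.207] pointing down, gripper open.
Joint ranges: [-2.89, 2.89], [-0.75, 2.08], [0.22, 2.7], [-1.18, 4.32], [0.11, 2.71], [-2.7, 2.7]. Speed limits (rad/s): [2.57, 2.57, 3.14, 3.14, 3.14, 3.14].

## Interface

Orientations are given as a unit quaternion [x, y, z, w].
In Python, from workcell import manip gives the robot as it stands.
- The arm moves only by the tool send_rows, never from a script. Its argument "rows" is a list of rows, each an object of numbers: "x", "y", "z": the shift along the tool's x, y, z in m; "spin": the turn about the tool's z in rad; "hand": the opening, from 0 (shut) to 1 (fully open). In form: [{"x": .., "y": .., "z": .., "spin": .., "hand": ..}, ...]. A call has 1 to 8 rows; each row is the pose to reach, as a shift and turn from the pose commanded when the call began, along the tool's axes at that moment; what a row does not reach only later rows make up. A row lasts 1/8 s, in which the tool goes at most 62.5 mm and 10.7 degrees, less where a joint would pass 70% of its speed; a pose out of reach is approached as far as the arm can. A call with a gripper value outside its range is refused whole. The fingers move at their own pace and stop on an object; "newtons" is the grip in N (left out, the last holds). Time passes only in rows, so rows that repeat a pose let the fingers close. It gives the time, the measured TCP pose, the force and the opening at its end, in the units of the state.
- manip.observe(): the state, without advancing time (a new reading comes with each control period).
- manip.read_camera(name): name is "scene" or "top" or "wrist"; returns the picture (420x560x3 uint8, red, green, blue); there is no depth.
- manip.camera_model(name): a dict with "fx", "fy", "cx", "cy" (pixels), "R" (3x3) and "t" (3): a world point X has camera coordinates R X + t. Camera axes: x right, y down, z forward; pixel columns grow to the right and rows downward; lengths in m; the calibration is good to about 2 mm. A picture is of the moment at which its call begins: read the wrist's pose just before it. camera_model takes no time and is no camera call; for the wrist camera it gives the pose at the moment of the call.
- manip.finish_job(): hands the job in, once; it reports no verdict.
The state is a dict: "clock": time; "joints": joint angles; "joint_velocities": joint speeds; "effort": joint torques, N m; "eef_pos": TCP position; "ee_rot": TCP orientation; "force": force on the tool from outside, world axes, zero at the start; "moment": the same for the moment, N m; "finger_gap": opening from 0.0 (shut) to 1.0 (fully open).
Only numpy, scipy, OpenCV 4.12 (cv2) and the standard library are available. Lean on these libraries where they do the work, as an engineer would, in place of code of your own. Each camera call takes 0.05 s, during which the arm holds its last target. There are 200 camera calls.

## Task

Someone left a steel tumbler on the curing-lamp box, covering its slot: first nest it fully and squarely into the stack of two identical tumblers, where the stack stands, and let go of it. Then take the wide badge carrier by its wooden handle out of its stand and lower its blade upright through the slot in the top of the lamp box until the badge on it is wholly inside the box, below the top plate, but the handle stays clear of the plate. Finish while holding it still there in the gripper, not let go, not resting on the box and not jammed hard against the slot; leave the narrow carrier and everything else on the table where they are.

Things in the scene. Friction and masses are not known exactly. Their poses are not given: they have to be found in the camera images.
- cup_loose: Plain steel tumbler standing upright on the lamp box over its slot; the one to put away. A cone: outer diameter 42 mm at the foot, 66 mm at the rim, 70 mm tall, wall 2.5 mm, thick inner floor 26 mm above the underside; 0.08 to 0.15 kg. Origin: centre of the underside, z up to the rim.
- cup_bottom: Lower tumbler of the stack of two, same shape, standing on the table (left side), loose. Origin: centre of the underside.
- cup_upper: Upper tumbler of the stack, same shape, already nested in cup_bottom, loose. Origin: centre of the underside; rim 70 mm above. The third tumbler goes into this one: nested, a tumbler stands 26 mm higher than the one it is in, its top 26 mm stick out, about 2 mm play at the sides.
- lamp_box: Curing-lamp box, fixed, grey sides and bare aluminium top plate, 150 mm (its x) by 130 mm (its y), 120 mm tall. Front with a black knob faces its -x. Hollow inside: the chamber floor is 112 mm below the top, top plate 10 mm thick. Origin: centre of the underside on the table.
- slot (a point): Centre of the slot's mouth, level with the top face of the lamp box, 120 mm above the table. The slot goes right through the top plate: 48 mm along this frame's x, 8 mm along its y (2 mm more in all than the wide blade, both ways), with a 3 mm 45 degree lead-in chamfer all round: the mouth is 54 by 14 mm. z up.
- carrier_wide: The wide badge carrier, loose, upright in stand_wide, 0.07 to 0.12 kg. Aluminium blade 46 mm wide (its x), 6 mm thick (y), 75 mm long, lowest 5 mm stepped in to 42 by 3.5 mm; above it a wooden handle 52 (x) by 14 (y) by 30 mm tall, from 75 to 105 mm above the origin. Origin: centre of the blade's lower end, z up to the handle. Either way round fits the slot.
- badge (a point): Centre of the round 30 mm badge carried on both faces of the wide carrier's blade: 22 mm above the blade's lower end, so the badge spans 7 to 37 mm above that end.
- stand_wide: Low fixed wooden stand on the right that holds the wide carrier: base 70 by 46 by 10 mm, two grooved posts 30 mm tall on it, open at the top. The blade's lower end rests 10 mm above the table and its edges run in the grooves with 1 to 2 mm play: lift it straight up at least 35 mm. Origin: centre of the underside.
- carrier_narrow: The narrow badge carrier in its own stand, not wanted: blade 30 by 6 mm, 75 mm long, handle 36 by 14 by 30 mm, 20 mm badge. Same frame as the wide one. Which of the two stands nearer to the robot changes.
- resin_bottle: Bystander: small amber resin bottle, 44 mm across, 100 mm tall, standing. Origin: centre of the underside.
- pin_jar: Bystander: clear jar with a white lid, 56 mm across, 60 mm tall. Origin: centre of the underside.
- brush: Bystander: brush lying on the table, 170 mm long. Origin: under its middle.
- screwdriver: Bystander: screwdriver lying on the table, 160 mm long. Origin: under its middle.
- badge_a: Bystander: loose round badge lying flat, 42 mm across, 5 mm thick, near the stack.
- badge_b: Bystander: loose round badge lying flat, 42 mm across, 5 mm thick, near the stands.

How it is judged:
By the outcome, as a careful person would: the job done as asked, in the order asked, and still so for the second after the job is handed in, while the arm keeps its last pose, push and grip.
It also fails if it takes over 61 s, if anything falls off the work surface, if the arm or the gripper's body presses on something with over 40 N, if the wrist force passes 120 N, or if a joint passes its speed limit or range.

## Working session

There is one attempt and no reset: what is moved stays moved. The work goes in short steps, Python scripts to look and compute and a tool call to move; the robot and the scene stay as the last step left them, time stands still between calls to the robot, and variables do not carry over. Pictures are saved under pics/ and viewed, about 8 in all and at most 12, crops included, and the job is handed in when it is done.

Besides the shell and the picture viewer there is one more tool, called after "Call:" by a JSON object that holds its "method" and its "body". send_rows: Moves the arm, as the interface text tells. Its arguments: {"type":"object","properties":{"rows":{"type":"array","items":{"type":"object","properties":{"x":{"type":"number"},"y":{"type":"number"},"z":{"type":"number"},"spin":{"type":"number"},"hand":{"type":"number"}}}},"newtons":{"type":"number"}},"required":["rows"]}

```bash
mkdir -p pics; ls
python3 - <<'E'
from workcell import manip
import cv2,numpy as np
np.set_printoptions(precision=4,suppress=True)
s=manip.observe();print(s)
for n in ("scene","top"):
    im=manip.read_camera(n);cv2.imwrite(f"pics/{n}0.png",im[:,:,::-1]);m=manip.camera_model(n);print(n,m)
print(manip.camera_model("wrist"))
E
```

```text
pics
{'clock': 0.0, 'joints': array([-1.261 ,  0.2766,  1.5061, -0.    ,  1.3607, -0.121 ]), 'joint_velocities': array([-0.001 , -0.0002,  0.0015,  0.0002,  0.0001,  0.0003]), 'effort': array([  0.0017, -41.6768, -24.5802,   0.0001,   0.0108,  -0.    ]), 'eef_pos': array([ 0.2399, -0.5219,  0.2056]), 'ee_rot': array([ 0.9769,  0.2137, -0.0001, -0.0009]), 'force': array([-0.3434, -0.3413, -0.6636]), 'moment': array([ 0.0328, -0.0351,  0.0404]), 'finger_gap': 0.9966441585705198}
scene {'fx': 526.068676686151, 'fy': 526.068676686151, 'cx': 280.41306828232405, 'cy': 209.230306251197, 'R': array([[-0.4598,  0.888 ,  0.0044],
       [ 0.6364,  0.3329, -0.6958],
       [-0.6194, -0.3172, -0.7182]]), 't': array([ 0.2654, -0.3039,  1.785 ])}
top {'fx': 538.1647455220523, 'fy': 538.1647455220523, 'cx': 282.724161532041, 'cy': 211.5479606954485, 'R': array([[-0.01  , -0.9998,  0.0196],
       [-0.9984,  0.0089, -0.0553],
       [ 0.0551, -0.0201, -0.9983]]), 't': array([0.0104, 0.5462, 1.2815])}
{'fx': 316.1682381129423, 'fy': 316.1682381129423, 'cx': 278.07591052002834, 'cy': 211.9840626064033, 'R': array([[ 0.4169, -0.9089, -0.0018],
       [-0.8655, -0.3976,  0.3045],
       [-0.2775, -0.1254, -0.9525]]), 't': array([-0.5734, -0.0403,  0.3806])}
```

View pics/top0.png

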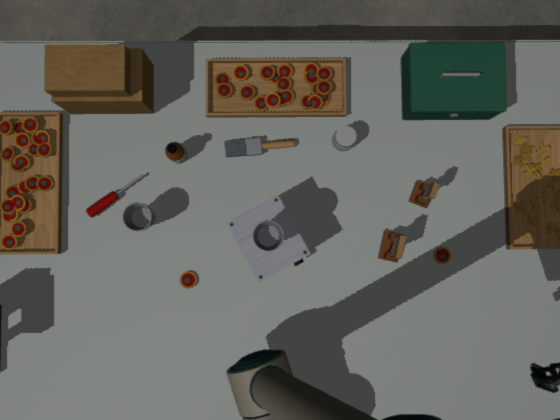

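View pics/scene0.png

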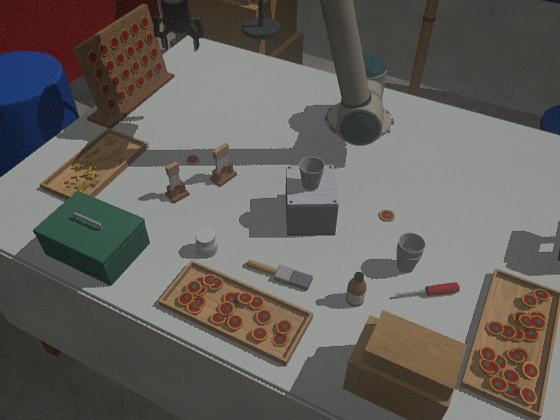

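Run:
```python
import cv2,numpy as np
t=cv2.imread("pics/top0.png");s=cv2.imread("pics/scene0.png")
def c(i,x,y,w,h): return cv2.resize(i[y:y+h,x:x+w],(400,300),interpolation=cv2.INTER_CUBIC)
a=np.vstack([np.hstack([c(t,215,180,120,90+15),c(t,365,170,100,105)]),np.hstack([c(s,150,130,100,75),c(t,100,186,80,60)])])
a=np.vstack([np.hstack([c(t,210,190,120,90),c(t,350,175,120,90)]),np.hstack([c(s,150,130,100,75),c(t,100,186,80,60)])])
a=np.clip(a*1.6,0,255).astype(np.uint8)
cv2.imwrite("pics/m1.png",a)
```

```text
(no output)
```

View pics/m1.png

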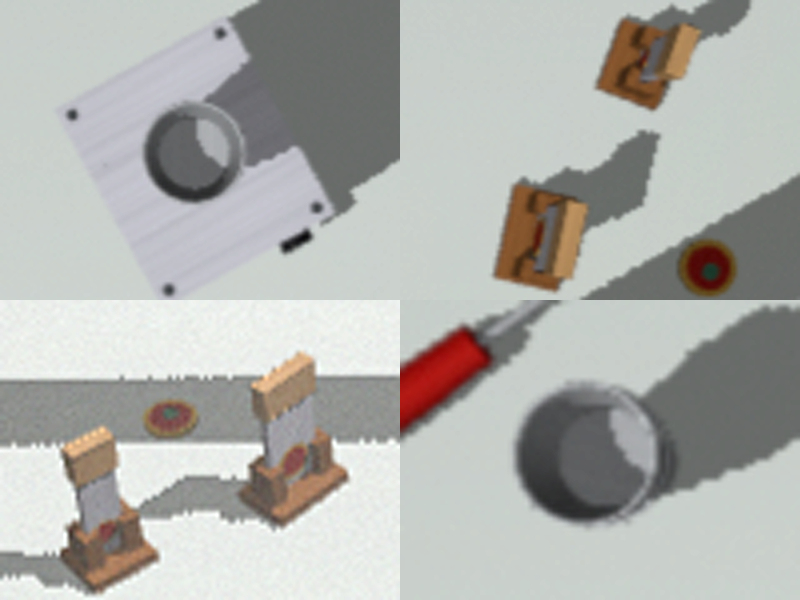

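```bash
cat > h.py <<'E'
from workcell import manip
import cv2,numpy as np
from scipy.spatial.transform import Rotation as Ro
np.set_printoptions(precision=4,suppress=True)
def ray(m,uv,z):
    d=m["R"].T@[(uv[0]-m["cx"])/m["fx"],(uv[1]-m["cy"])/m["fy"],1]; c=-m["R"].T@m["t"]
    return c+d*(z-c[2])/d[2]
def proj(m,X):
    p=m["R"]@X+m["t"]; return np.array([m["fx"]*p[0]/p[2]+m["cx"],m["fy"]*p[1]/p[2]+m["cy"]])
def to(xyz,yaw=None):
    """tool-frame shift and spin from the measured pose to a world target"""
    s=manip.observe();R=Ro.from_quat(s["ee_rot"]);M=R.as_matrix();cy=np.arctan2(M[1,0],M[0,0])
    print("at",s["eef_pos"],"yaw",round(cy,4),"F",s["force"],"gap",round(s["finger_gap"],3),"t",round(s["clock"],2),"tilt",M[:2,2])
    if xyz is not None:
        sp=0 if yaw is None else -((yaw-cy+np.pi/2)%np.pi-np.pi/2)
        print("shift",M.T@(np.array(xyz)-s["eef_pos"]),"spin",round(sp,4))
E
python3 - <<'E'
from h import *
m=manip.camera_model("top")
P=lambda px,py,ox,oy,k,z:ray(m,(ox+px/k,oy+py/k),z)
b=[P(*q,210,190,10/3,.12) for q in((72,115),(220,33),(317,208),(168,290))]
for q in b:print(q)
print("ctr",np.mean(b,0))
print("x dir",np.degrees(np.arctan2(*( (b[0]+b[1]-b[2]-b[3])[[1,0]]))))
L=P(194,151,210,190,10/3,.19);print("loose",L)
print("stack",P(187,152,100,186,5,.096))
for q in((158,197),(187,203),(172,280),(140,272)):print("handle",P(*q,350,175,10/3,.115))
print("narrow",P(279,50,350,175,10/3,.115))
to(L+[0,0,.10])
E
```

```text
[0.5128 0.1204 0.12  ]
[0.5664 0.0219 0.12  ]
[ 0.4497 -0.0412  0.12  ]
[0.3969 0.0578 0.12  ]
ctr [0.4815 0.0398 0.12  ]
x dir 28.386522717657083
loose [0.4874 0.0394 0.19  ]
stack [0.5338 0.3333 0.096 ]
handle [ 0.4881 -0.2477  0.115 ]
handle [ 0.4839 -0.2671  0.115 ]
handle [ 0.4328 -0.2559  0.115 ]
handle [ 0.4383 -0.2346  0.115 ]
narrow [ 0.586  -0.3316  0.115 ]
at [ 0.24   -0.522   0.2057] yaw 0.4308 F [-0.2227 -0.0925  0.179 ] gap 1.0 t 0.1 tilt [-0.0005  0.0016]
shift [ 0.4593 -0.4069 -0.0835] spin 0
```

Call:
{"method": "send_rows", "body": {"rows": [{"x": 0, "y": 0, "z": -0.06, "hand": 1}, {"x": 0.04, "y": -0.035, "z": -0.08, "hand": 1}, {"x": 0.08, "y": -0.07, "z": -0.08, "hand": 1}, {"x": 0.125, "y": -0.11, "z": -0.08, "hand": 1}, {"x": 0.17, "y": -0.15, "z": -0.08, "hand": 1}, {"x": 0.215, "y": -0.19, "z": -0.08, "hand": 1}, {"x": 0.26, "y": -0.23, "z": -0.08, "hand": 1}, {"x": 0.3, "y": -0.265, "z": -0.08, "hand": 1}]}}

```text
invalid input at $.rows[0]: expected keys x, y, z, spin, hand
```

Call:
{"method": "send_rows", "body": {"rows": [{"x": 0.045, "y": -0.04, "hand": 1}, {"x": 0.09, "y": -0.08, "hand": 1}, {"x": 0.13, "y": -0.115, "hand": 1}, {"x": 0.159, "y": -0.142, "hand": 1}, {"x": 0.159, "y": -0.142, "hand": 1}, {"x": 0.159, "y": -0.142, "hand": 1}]}}

```text
invalid input at $.rows[0]: expected keys x, y, z, spin, hand
```

Run:
```python
from h import *
m=manip.camera_model("wrist");im=manip.read_camera("wrist")
cv2.imwrite("pics/w1.png",im[:,:,::-1]);np.savez("w1.npz",**m)
to((.4874,.0394,.25))
print(proj(m,np.array([.4874,.0394,.19])),proj(m,np.array([.5338,.3333,.096])))
```

```text
at [ 0.24   -0.5221  0.2059] yaw 0.4308 F [ 0.1365 -0.7264 -0.4196] gap 0.999 t 0.15 tilt [-0.0004  0.0013]
shift [ 0.4593 -0.4069 -0.0435] spin 0
[-1882.7281 -2020.9042] [-1805.03   -1716.9194]
```

View pics/w1.png

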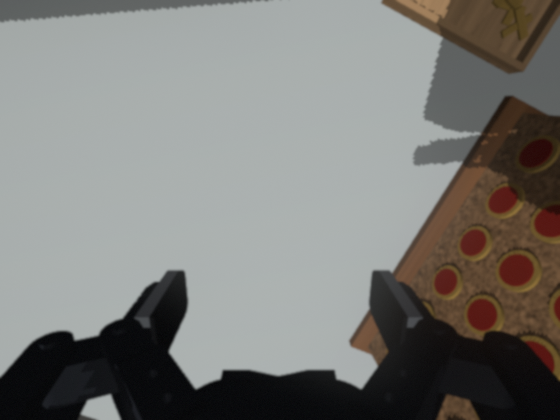

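The moves were refused because every row needs all five keys. The picture therefore shows only the start pose: fingertips near (180,290) and (375,290).

Call:
{"method": "send_rows", "body": {"rows": [{"x": 0, "y": 0, "z": -0.06, "spin": 0, "hand": 1}, {"x": 0.04, "y": -0.035, "z": -0.08, "spin": 0, "hand": 1}, {"x": 0.08, "y": -0.07, "z": -0.08, "spin": 0, "hand": 1}, {"x": 0.125, "y": -0.11, "z": -0.08, "spin": 0, "hand": 1}, {"x": 0.17, "y": -0.15, "z": -0.08, "spin": 0, "hand": 1}, {"x": 0.215, "y": -0.19, "z": -0.08, "spin": 0, "hand": 1}, {"x": 0.26, "y": -0.23, "z": -0.08, "spin": 0, "hand": 1}, {"x": 0.3, "y": -0.265, "z": -0.08, "spin": 0, "hand": 1}]}}

```text
clock: 1.15
eef_pos: [0.4023, -0.1543, 0.2865]
ee_rot: [0.977, 0.214, 0.0, 0.0]
force: [1.4, -0.2, -0.3]
finger_gap: 1.001
```

Call:
{"method": "send_rows", "body": {"rows": [{"x": 0.045, "y": -0.04, "z": 0, "spin": 0, "hand": 1}, {"x": 0.09, "y": -0.08, "z": 0, "spin": 0, "hand": 1}, {"x": 0.13, "y": -0.115, "z": 0, "spin": 0, "hand": 1}, {"x": 0.159, "y": -0.142, "z": 0, "spin": 0, "hand": 1}, {"x": 0.159, "y": -0.142, "z": 0, "spin": 0, "hand": 1}, {"x": 0.159, "y": -0.142, "z": 0, "spin": 0, "hand": 1}]}}

```text
clock: 1.9
eef_pos: [0.4867, 0.0386, 0.2862]
ee_rot: [0.977, 0.214, -0.001, 0.0]
force: [0.4, 0.5, -0.5]
finger_gap: 1.001
```

Run:
```python
from h import *
m=manip.camera_model("wrist");im=manip.read_camera("wrist")
cv2.imwrite("pics/w2.png",im[:,:,::-1]);np.savez("w2.npz",**m)
to((.4874,.0394,.25))
print(proj(m,np.array([.4874,.0394,.19])),proj(m,np.array([.5338,.3333,.096])))
```

```text
at [0.4868 0.0381 0.2863] yaw 0.4301 F [ 0.2304 -0.559  -0.0545] gap 0.999 t 1.95 tilt [-0.0007 -0.0008]
shift [ 0.0011 -0.0009  0.0363] spin 0
[278.2736 202.6858] [28.6551 16.8202]
```

View pics/w2.png

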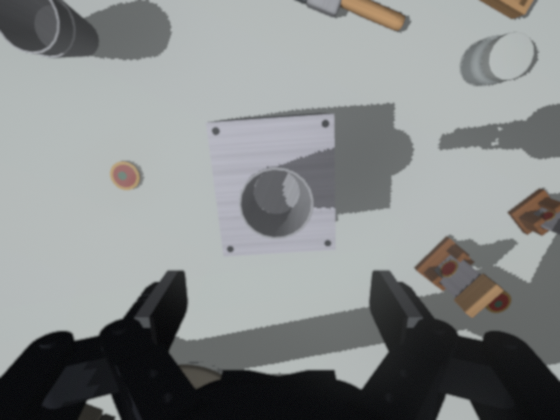

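Rim of the loose tumbler is seen at (277,202) against (278,203) predicted, so the two cameras agree. Descending to grip it just below the rim.

Call:
{"method": "send_rows", "body": {"rows": [{"x": 0.001, "y": -0.001, "z": 0.04, "spin": 0, "hand": 1}, {"x": 0.001, "y": -0.001, "z": 0.08, "spin": 0, "hand": 1}, {"x": 0.001, "y": -0.001, "z": 0.11, "spin": 0, "hand": 1}, {"x": 0.001, "y": -0.001, "z": 0.13, "spin": 0, "hand": 1}, {"x": 0.001, "y": -0.001, "z": 0.13, "spin": 0, "hand": 1}], "newtons": 40}}

```text
clock: 2.58
eef_pos: [0.4861, 0.0391, 0.1553]
ee_rot: [0.977, 0.213, -0.002, -0.0]
force: [-1.3, 0.3, 0.2]
finger_gap: 0.998
```

Call:
{"method": "send_rows", "body": {"rows": [{"x": 0, "y": 0, "z": 0, "spin": 0, "hand": 0.6}, {"x": 0, "y": 0, "z": 0, "spin": 0, "hand": 0.6}, {"x": 0, "y": 0, "z": 0, "spin": 0, "hand": 0.6}, {"x": 0, "y": 0, "z": 0, "spin": 0, "hand": 0.6}, {"x": 0, "y": 0, "z": 0, "spin": 0, "hand": 0.6}], "newtons": 40}}

```text
clock: 3.2
eef_pos: [0.4876, 0.0404, 0.1566]
ee_rot: [0.977, 0.214, -0.0, -0.0]
force: [-0.5, 0.7, 0.3]
finger_gap: 0.599
```

Run:
```python
from h import *
im=manip.read_camera("wrist");s=manip.read_camera("scene")
a=np.hstack([im[100:400,80:480],cv2.resize(s[120:270,240:440],(400,300))])
cv2.imwrite("pics/w3.png",a[:,:,::-1]);to(None)
```

```text
at [0.4876 0.0404 0.1564] yaw 0.4308 F [-0.2294  0.1955 -0.1483] gap 0.597 t 3.3 tilt [-0.0003  0.    ]
```

View pics/w3.png

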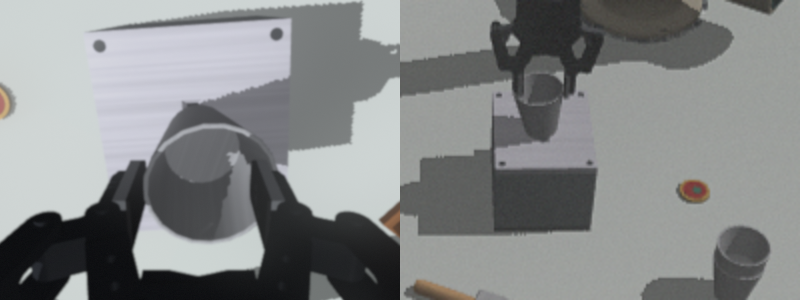

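The fingers straddle the rim but only reached the commanded opening. I'll close further until they stop on the cup.

Call:
{"method": "send_rows", "body": {"rows": [{"x": 0, "y": 0, "z": 0, "spin": 0, "hand": 0.3}, {"x": 0, "y": 0, "z": 0, "spin": 0, "hand": 0.3}, {"x": 0, "y": 0, "z": 0, "spin": 0, "hand": 0.3}, {"x": 0, "y": 0, "z": 0, "spin": 0, "hand": 0.3}], "newtons": 40}}

```text
clock: 3.8
eef_pos: [0.4877, 0.0403, 0.1565]
ee_rot: [0.977, 0.214, -0.0, 0.0]
force: [-0.4, 0.3, -0.5]
finger_gap: 0.302
```

Run:
```python
from h import *
im=manip.read_camera("wrist");s=manip.read_camera("scene");t=manip.read_camera("top")
a=np.hstack([im[100:400,80:480],cv2.resize(s[120:270,240:440],(400,300))])
cv2.imwrite("pics/w4.png",a[:,:,::-1]);to(None)
```

```text
at [0.4877 0.0403 0.1565] yaw 0.4308 F [-0.5397 -0.6584  0.9949] gap 0.297 t 3.95 tilt [-0.     -0.0001]
```

View pics/w4.png

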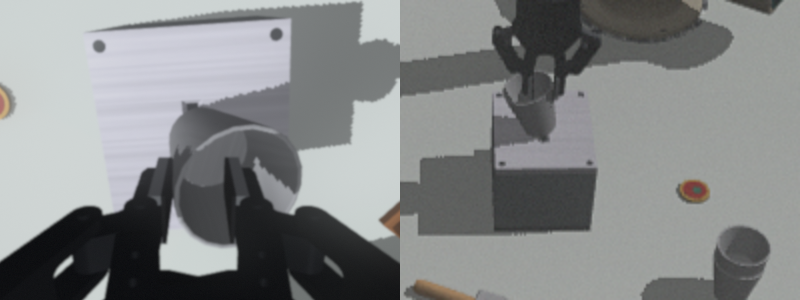

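Run:
```python
from h import *
def circ(m,c,r,im,col):
    a=np.linspace(0,2*np.pi,60);p=[proj(m,np.array([c[0]+r*np.cos(t),c[1]+r*np.sin(t),c[2]])) for t in a]
    cv2.polylines(im,[np.round(p).astype(int)],True,col,1)
out=[]
for n,(x,y,w,h) in (("wrist",(160,180,260,195)),("scene",(270,130,100,75)),("top",(228,198,80,60))):
    m=manip.camera_model(n);im=manip.read_camera(n)[:,:,::-1].copy();cv2.imwrite(f"pics/raw5_{n}.png",im)
    k=400/w
    big=np.clip(cv2.resize(im[y:y+h,x:x+w],(400,300),interpolation=cv2.INTER_CUBIC)*1.8,0,255).astype(np.uint8)
    out.append(big)
    mm=dict(m);mm["fx"]=m["fx"]*k;mm["fy"]=m["fy"]*k;mm["cx"]=(m["cx"]-x)*k;mm["cy"]=(m["cy"]-y)*k
    o=big.copy();circ(mm,(.4874,.0394,.19),.033,o,(0,0,255));circ(mm,(.4874,.0394,.12),.021,o,(0,255,0));ov=o
    if n!="top":out[-1]=o
m=manip.camera_model("wrist");print(-m["R"].T@m["t"])
out.append(ov)
a=np.vstack([np.hstack(out[:2]),np.hstack(out[2:])]);cv2.imwrite("pics/c5.png",a)
```

```text
[0.5575 0.0731 0.3245]
```

View pics/c5.png

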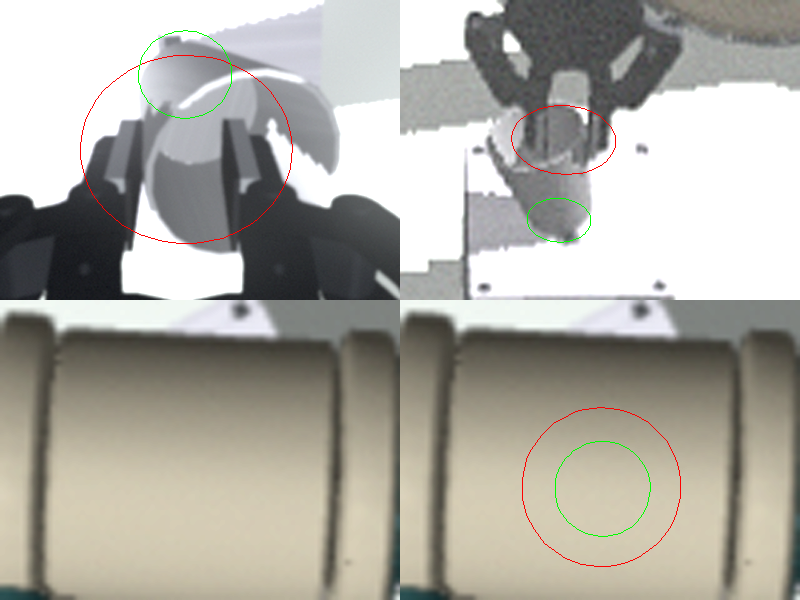

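Run:
```python
from h import *
s=manip.observe();M=Ro.from_quat(s["ee_rot"]).as_matrix();p=s["eef_pos"]
def pl(m,uv,off):
    d=m["R"].T@[(uv[0]-m["cx"])/m["fx"],(uv[1]-m["cy"])/m["fy"],1];c=-m["R"].T@m["t"]
    n=M[:,0];X=c+d*(((p+n*off-c)@n)/(d@n));return M.T@(X-p)
ms=manip.camera_model("scene");mw=manip.camera_model("wrist")
for off in(0,.011):
    print("scene tip",pl(ms,(270+197/4,130+150/4),off),"wrist L",pl(mw,(160+138/1.538,180+122/1.538),off),"R",pl(mw,(160+232/1.538,180+122/1.538),off))
w2=np.load("w2.npz")
for q in((.5128,.1204,.12),(.5664,.0219,.12),(.4497,-.0412,.12),(.3969,.0578,.12)):print(proj(w2,np.array(q)))
im=cv2.imread("pics/raw5_wrist.png");print(s["joints"])
```

```text
scene tip [ 0.     -0.0211 -0.0258] wrist L [-0.     -0.0161 -0.0117] R [ 0.      0.0172 -0.0118]
scene tip [ 0.011  -0.0205 -0.0355] wrist L [ 0.011  -0.0139 -0.034 ] R [ 0.011   0.0147 -0.0341]
[216.7481 130.3657]
[326.2526 122.651 ]
[328.4166 242.6423]
[230.9263 247.9951]
[-0.0597  0.183   1.7622 -0.0001  1.1964  1.0803]
```

The tips are about 35 mm higher than I assumed when open, so one finger slipped over the rim. The cup now leans about 14° with the right finger inside. I'll shift left slowly to stand it up, then lift straight out.

Call:
{"method": "send_rows", "body": {"rows": [{"x": 0, "y": -0.004, "z": 0, "spin": 0, "hand": 0.3}, {"x": 0, "y": -0.008, "z": 0, "spin": 0, "hand": 0.3}, {"x": 0, "y": -0.012, "z": 0, "spin": 0, "hand": 0.3}, {"x": 0, "y": -0.016, "z": 0, "spin": 0, "hand": 0.3}, {"x": 0, "y": -0.018, "z": 0, "spin": 0, "hand": 0.3}, {"x": 0, "y": -0.018, "z": -0.01, "spin": 0, "hand": 0.3}, {"x": 0, "y": -0.018, "z": -0.03, "spin": 0, "hand": 0.3}, {"x": 0, "y": -0.018, "z": -0.06, "spin": 0, "hand": 0.3}]}}

```text
clock: 5.1
eef_pos: [0.4799, 0.0565, 0.2172]
ee_rot: [0.977, 0.214, -0.001, 0.0]
force: [-0.4, -0.6, 0.4]
finger_gap: 0.304
```

Call:
{"method": "send_rows", "body": {"rows": [{"x": 0, "y": 0, "z": -0.04, "spin": 0, "hand": 1}, {"x": 0, "y": 0.018, "z": -0.06, "spin": 0, "hand": 1}, {"x": 0, "y": 0.018, "z": -0.06, "spin": 0, "hand": 1}, {"x": 0, "y": 0.018, "z": -0.06, "spin": 0, "hand": 1}, {"x": 0, "y": 0.018, "z": -0.06, "spin": 0, "hand": 1}]}}

```text
clock: 5.72
eef_pos: [0.4867, 0.0407, 0.2753]
ee_rot: [0.977, 0.214, -0.001, -0.0]
force: [-0.0, 0.1, -0.3]
finger_gap: 0.997
```

Run:
```python
from h import *
m=manip.camera_model("wrist");im=manip.read_camera("wrist")[:,:,::-1].copy();np.savez("w6.npz",**m)
cv2.imwrite("pics/raw6.png",im)
to(None);print(proj(m,np.array([.4874,.0394,.19])))
a=np.linspace(0,2*np.pi,60)
big=cv2.resize(im[90:390,80:480],(800,600),interpolation=cv2.INTER_CUBIC)
for z,r in((.19,.033),(.12,.021)):
    P=np.array([proj(m,np.array([.4874+r*np.cos(t),.0394+r*np.sin(t),z])) for t in a]);cv2.polylines(big,[np.round((P-[80,90])*2).astype(int)],True,(0,0,255),1)
cv2.imwrite("pics/c6.png",big)
```

```text
at [0.4869 0.0407 0.2754] yaw 0.4312 F [-0.169   0.0884  0.1016] gap 0.999 t 5.78 tilt [-0.0024  0.0003]
[280.8308 207.2368]
```

View pics/c6.png

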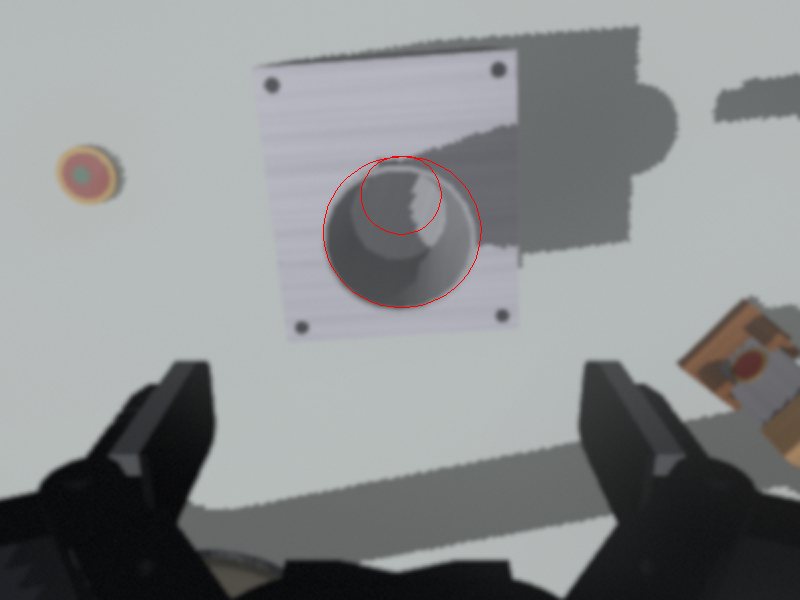

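The cup stands upright again: rim centre at crop (401,236), within 1 mm of the earlier estimate. Going about 23 mm lower this time.

Call:
{"method": "send_rows", "body": {"rows": [{"x": 0, "y": 0.001, "z": 0.05, "spin": 0, "hand": 1}, {"x": 0, "y": 0.001, "z": 0.1, "spin": 0, "hand": 1}, {"x": 0, "y": 0.001, "z": 0.13, "spin": 0, "hand": 1}, {"x": 0, "y": 0.001, "z": 0.142, "spin": 0, "hand": 1}, {"x": 0, "y": 0.001, "z": 0.142, "spin": 0, "hand": 1}, {"x": 0, "y": 0.001, "z": 0.142, "spin": 0, "hand": 0.65}, {"x": 0, "y": 0.001, "z": 0.142, "spin": 0, "hand": 0.65}, {"x": 0, "y": 0.001, "z": 0.142, "spin": 0, "hand": 0.65}], "newtons": 30}}

```text
clock: 6.78
eef_pos: [0.4895, 0.0395, 0.1362]
ee_rot: [0.977, 0.214, 0.002, 0.0]
force: [-0.5, 1.3, 5.7]
finger_gap: 0.732
```

Call:
{"method": "send_rows", "body": {"rows": [{"x": 0, "y": 0, "z": 0, "spin": 0, "hand": 0.65}, {"x": 0, "y": 0, "z": 0, "spin": 0, "hand": 0.65}]}}

```text
clock: 7.02
eef_pos: [0.4894, 0.0395, 0.1362]
ee_rot: [0.977, 0.214, 0.002, 0.0]
force: [0.3, 1.1, 6.4]
finger_gap: 0.737
```

Call:
{"method": "send_rows", "body": {"rows": [{"x": 0, "y": 0, "z": 0, "spin": 0, "hand": 0.5}, {"x": 0, "y": 0, "z": 0, "spin": 0, "hand": 0.5}, {"x": 0, "y": 0, "z": -0.01, "spin": 0, "hand": 0.5}, {"x": 0, "y": 0, "z": -0.03, "spin": 0, "hand": 0.5}, {"x": 0, "y": 0, "z": -0.055, "spin": 0, "hand": 0.5}, {"x": 0, "y": 0, "z": -0.08, "spin": 0, "hand": 0.5}, {"x": 0, "y": 0, "z": -0.08, "spin": 0, "hand": 0.5}], "newtons": 50}}

```text
clock: 7.9
eef_pos: [0.4895, 0.0392, 0.2165]
ee_rot: [0.977, 0.214, 0.002, 0.001]
force: [1.1, 0.5, -1.9]
finger_gap: 0.726
```

Run:
```python
from h import *
m=manip.camera_model("wrist");im=manip.read_camera("wrist")[:,:,::-1].copy()
s=manip.read_camera("scene")[:,:,::-1];t=manip.read_camera("top")[:,:,::-1]
np.savez("w7.npz",**m);cv2.imwrite("pics/raw7.png",im);cv2.imwrite("pics/raw7t.png",t)
a=np.hstack([cv2.resize(im[150:400,100:460],(432,300)),cv2.resize(s[80:230,260:440],(360,300))])
b=np.hstack([cv2.resize(im[0:110,0:160],(432,300)),cv2.resize(t[200:280,200:300],(360,300))])
cv2.imwrite("pics/c7.png",np.vstack([a,b]))
to((.5338,.3333,.22))
```

```text
at [0.4872 0.0394 0.2135] yaw 0.4308 F [-0.6831  0.7951 -0.9881] gap 0.731 t 8.05 tilt [-0.002 -0.   ]
shift [ 0.165  -0.2476 -0.0066] spin 0
```

View pics/c7.png

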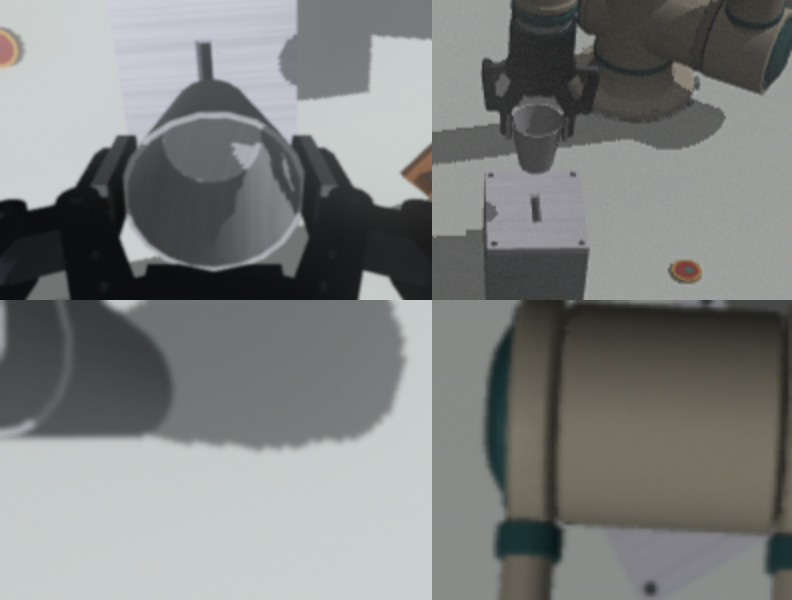

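The cup is held upright between the pads, with its rim ellipse centred at full-frame (278,308). The slot in the box top is now visible, running along the box x axis.

Run:
```python
from h import *
from scipy.optimize import least_squares
m=np.load("w7.npz");s=manip.observe();p=s["eef_pos"];M=Ro.from_quat(s["ee_rot"]).as_matrix()
a=np.linspace(0,2*np.pi,181)
bb=np.array([124/1.2+100,303/1.2+100,112/1.2+150,268/1.2+150])
def f(q):
    P=np.array([proj(m,np.array([q[0]+.033*np.cos(t),q[1]+.033*np.sin(t),q[2]])) for t in a])
    return np.array([P[:,0].min(),P[:,0].max(),P[:,1].min(),P[:,1].max()])-bb
r=least_squares(f,[p[0],p[1],p[2]+.054]);print(r.x,r.fun,"tool frame",M.T@(r.x-p))
# stack rim in w2 check and scene check of the stack rim centre
print(proj(manip.camera_model("scene"),np.array([.5338,.3333,.096])))
to((.5338,.3333,.1865))
```

```text
[0.4819 0.0367 0.2652] [-0.4291  0.4302  0.4664 -0.5379] tool frame [-0.0061  0.0002 -0.0518]
[410.4756 242.1024]
at [0.4872 0.0394 0.2135] yaw 0.4308 F [-0.6831  0.7951 -0.9881] gap 0.731 t 8.05 tilt [-0.002 -0.   ]
shift [ 0.1651 -0.2476  0.0269] spin 0
```

Call:
{"method": "send_rows", "body": {"rows": [{"x": 0.012, "y": -0.018, "z": 0, "spin": 0, "hand": 0.5}, {"x": 0.037, "y": -0.054, "z": 0, "spin": 0, "hand": 0.5}, {"x": 0.064, "y": -0.094, "z": 0, "spin": 0, "hand": 0.5}, {"x": 0.091, "y": -0.134, "z": 0, "spin": 0, "hand": 0.5}, {"x": 0.119, "y": -0.174, "z": 0, "spin": 0, "hand": 0.5}, {"x": 0.144, "y": -0.212, "z": 0, "spin": 0, "hand": 0.5}, {"x": 0.16, "y": -0.235, "z": 0, "spin": 0, "hand": 0.5}, {"x": 0.169, "y": -0.248, "z": 0, "spin": 0, "hand": 0.5}]}}

```text
clock: 9.05
eef_pos: [0.5375, 0.3364, 0.2125]
ee_rot: [0.977, 0.214, -0.002, 0.0]
force: [0.5, -1.1, -1.3]
finger_gap: 0.729
```

Call:
{"method": "send_rows", "body": {"rows": [{"x": 0, "y": 0, "z": 0, "spin": 0, "hand": 0.5}, {"x": 0, "y": 0, "z": 0, "spin": 0, "hand": 0.5}, {"x": 0, "y": 0, "z": 0.02, "spin": 0, "hand": 0.5}, {"x": 0, "y": 0, "z": 0.05, "spin": 0, "hand": 0.5}, {"x": 0, "y": 0, "z": 0.075, "spin": 0, "hand": 0.5}, {"x": 0, "y": 0, "z": 0.09, "spin": 0, "hand": 0.5}, {"x": 0, "y": 0, "z": 0.09, "spin": 0, "hand": 0.5}]}}

```text
clock: 9.93
eef_pos: [0.5376, 0.3342, 0.1237]
ee_rot: [0.977, 0.213, -0.001, 0.0]
force: [-0.4, -0.6, -1.2]
finger_gap: 0.729
```

Run:
```python
from h import *
to((.5374,.335,.068))
```

```text
at [0.5376 0.3342 0.1237] yaw 0.4299 F [-0.3566 -0.5554 -1.2251] gap 0.729 t 9.93 tilt [-0.0019 -0.0012]
shift [ 0.0003 -0.0008  0.0557] spin 0
```

Call:
{"method": "send_rows", "body": {"rows": [{"x": 0, "y": 0, "z": 0.01, "spin": 0, "hand": 0.5}, {"x": 0, "y": 0, "z": 0.02, "spin": 0, "hand": 0.5}, {"x": 0, "y": 0, "z": 0.03, "spin": 0, "hand": 0.5}, {"x": 0, "y": 0, "z": 0.03, "spin": 0, "hand": 0.5}]}}

```text
clock: 10.42
eef_pos: [0.5373, 0.335, 0.0933]
ee_rot: [0.977, 0.214, -0.001, 0.0]
force: [-0.1, 0.0, -0.6]
finger_gap: 0.728
```

Call:
{"method": "send_rows", "body": {"rows": [{"x": 0, "y": 0, "z": 0.007, "spin": 0, "hand": 0.5}, {"x": 0, "y": 0, "z": 0.013, "spin": 0, "hand": 0.5}, {"x": 0, "y": 0, "z": 0.013, "spin": 0, "hand": 0.5}]}}

```text
clock: 10.8
eef_pos: [0.5377, 0.3351, 0.0808]
ee_rot: [0.977, 0.214, -0.001, 0.0]
force: [-0.2, -0.1, -0.9]
finger_gap: 0.726
```

Call:
{"method": "send_rows", "body": {"rows": [{"x": 0, "y": 0, "z": 0.004, "spin": 0, "hand": 0.5}, {"x": 0, "y": 0, "z": 0.007, "spin": 0, "hand": 0.5}, {"x": 0, "y": 0, "z": 0.009, "spin": 0, "hand": 0.5}, {"x": 0, "y": 0, "z": 0.009, "spin": 0, "hand": 0.5}]}}

```text
clock: 11.3
eef_pos: [0.538, 0.3353, 0.0723]
ee_rot: [0.977, 0.214, -0.0, 0.0]
force: [-0.5, 0.4, -1.0]
finger_gap: 0.726
```

Call:
{"method": "send_rows", "body": {"rows": [{"x": 0, "y": 0, "z": 0.002, "spin": 0, "hand": 0.5}, {"x": 0, "y": 0, "z": 0.003, "spin": 0, "hand": 0.5}, {"x": 0, "y": 0, "z": 0.003, "spin": 0, "hand": 0.5}]}}

```text
clock: 11.68
eef_pos: [0.538, 0.3353, 0.0694]
ee_rot: [0.977, 0.214, -0.0, 0.0]
force: [-0.7, -0.6, -2.0]
finger_gap: 0.724
```

Call:
{"method": "send_rows", "body": {"rows": [{"x": 0, "y": 0, "z": 0.001, "spin": 0, "hand": 0.5}, {"x": 0, "y": 0, "z": 0.002, "spin": 0, "hand": 0.5}, {"x": 0, "y": 0, "z": 0.002, "spin": 0, "hand": 0.5}]}}

```text
clock: 12.05
eef_pos: [0.5387, 0.3355, 0.0684]
ee_rot: [0.977, 0.214, 0.001, -0.0]
force: [-0.4, -0.5, 5.4]
finger_gap: 0.73
```

Call:
{"method": "send_rows", "body": {"rows": [{"x": 0, "y": 0, "z": 0.001, "spin": 0, "hand": 0.5}, {"x": 0, "y": 0, "z": 0.002, "spin": 0, "hand": 0.5}, {"x": 0, "y": 0, "z": 0.002, "spin": 0, "hand": 0.5}]}}

```text
clock: 12.42
eef_pos: [0.5397, 0.3357, 0.0683]
ee_rot: [0.977, 0.214, 0.002, -0.0]
force: [-1.2, -0.3, 13.1]
finger_gap: 0.728
```

Firm contact at eef z = 0.068, which puts the foot at 0.052, the fully nested height. Relaxing, releasing and lifting away.

Call:
{"method": "send_rows", "body": {"rows": [{"x": 0, "y": 0, "z": -0.002, "spin": 0, "hand": 0.5}, {"x": 0, "y": 0, "z": -0.003, "spin": 0, "hand": 0.5}, {"x": 0, "y": 0, "z": -0.003, "spin": 0, "hand": 0.75}, {"x": 0, "y": 0, "z": -0.003, "spin": 0, "hand": 0.8}, {"x": 0, "y": 0, "z": -0.003, "spin": 0, "hand": 1}, {"x": 0, "y": 0, "z": -0.003, "spin": 0, "hand": 1}, {"x": 0, "y": 0, "z": -0.003, "spin": 0, "hand": 1}, {"x": 0, "y": 0, "z": -0.003, "spin": 0, "hand": 1}]}}

```text
clock: 13.42
eef_pos: [0.5382, 0.3353, 0.0685]
ee_rot: [0.977, 0.214, 0.0, 0.0]
force: [-0.1, 0.3, -1.2]
finger_gap: 1.0
```

Call:
{"method": "send_rows", "body": {"rows": [{"x": 0, "y": 0, "z": -0.03, "spin": 0, "hand": 1}, {"x": 0, "y": 0, "z": -0.08, "spin": 0, "hand": 1}, {"x": 0, "y": 0, "z": -0.14, "spin": 0, "hand": 1}, {"x": 0, "y": 0.03, "z": -0.16, "spin": 0, "hand": 1}, {"x": 0, "y": 0.06, "z": -0.16, "spin": 0, "hand": 1}, {"x": 0, "y": 0.06, "z": -0.16, "spin": 0, "hand": 1}]}}

```text
clock: 14.18
eef_pos: [0.564, 0.2792, 0.2289]
ee_rot: [0.977, 0.212, 0.0, 0.0]
force: [-0.1, 0.9, -0.7]
finger_gap: 0.999
```

Run:
```python
from h import *
m=manip.camera_model("wrist");im=manip.read_camera("wrist")[:,:,::-1].copy()
t=manip.read_camera("top")[:,:,::-1].copy();s=manip.read_camera("scene")[:,:,::-1].copy()
np.savez("w8.npz",**m);cv2.imwrite("pics/raw8.png",im);cv2.imwrite("pics/raw8t.png",t);cv2.imwrite("pics/raw8s.png",s)
C=[]
print(proj(m,np.array([.5338,.3333,.122])))
sc=cv2.resize(s[210:285,370:470],(400,300),interpolation=cv2.INTER_CUBIC)
bx=cv2.resize(t[190:280,210:330],(400,300),interpolation=cv2.INTER_CUBIC)
u,v=np.round(proj(m,np.array([.5338,.3333,.1]))).astype(int);u0=np.clip(u-100,0,360);v0=np.clip(v-75,0,270)
w=cv2.resize(im[v0:v0+150,u0:u0+200],(400,300),interpolation=cv2.INTER_CUBIC);print("wrist crop",u0,v0)
tt=manip.camera_model("scene");q=np.round(proj(tt,np.array([.48,.04,.12]))).astype(int);print("scenebox",q)
sb=cv2.resize(s[q[1]-37:q[1]+38,q[0]-50:q[0]+50],(400,300),interpolation=cv2.INTER_CUBIC)
cv2.imwrite("pics/c8.png",np.clip(np.vstack([np.hstack([sc,bx]),np.hstack([w,sb])])*1.3,0,255).astype(np.uint8))
to((.4603,-.2513,.25),0)
```

```text
[210.6708 205.9781]
wrist crop 115 125
scenebox [311 183]
at [0.5627 0.2813 0.2281] yaw 0.4309 F [-0.1571 -0.7353  0.8764] gap 1.001 t 14.32 tilt [-0.001   0.0004]
shift [-0.3155  0.4411 -0.022 ] spin 0.4309
```

View pics/c8.png

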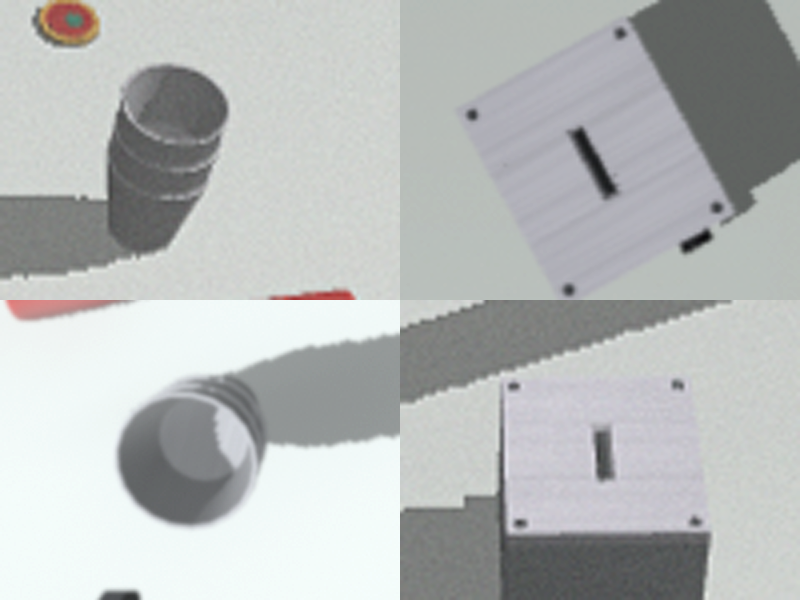

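Three evenly spaced rims and a square stack: the tumbler is nested. The slot is clear in the top view. Next is a stop above the box to measure it from near.

Call:
{"method": "send_rows", "body": {"rows": [{"x": -0.025, "y": 0.026, "z": 0, "spin": 0, "hand": 1}, {"x": -0.065, "y": 0.067, "z": 0, "spin": 0, "hand": 1}, {"x": -0.105, "y": 0.11, "z": 0, "spin": 0, "hand": 1}, {"x": -0.145, "y": 0.152, "z": 0, "spin": 0, "hand": 1}, {"x": -0.17, "y": 0.178, "z": 0, "spin": 0, "hand": 1}, {"x": -0.176, "y": 0.184, "z": 0, "spin": 0, "hand": 1}, {"x": -0.176, "y": 0.184, "z": 0, "spin": 0, "hand": 1}, {"x": -0.176, "y": 0.184, "z": 0, "spin": 0, "hand": 1}]}}

```text
clock: 15.32
eef_pos: [0.4806, 0.0415, 0.2284]
ee_rot: [0.977, 0.214, 0.0, -0.0]
force: [0.2, 0.2, 0.4]
finger_gap: 1.001
```

```bash
cat >> h.py <<'E'
def slot(im,m,gap=20,thr=60):
    """slot centre and direction from a dark, slender blob in the plate near the predicted place"""
    g=cv2.cvtColor(im,cv2.COLOR_RGB2GRAY);u=proj(m,np.array([.482,.04,.12])).round().astype(int)
    n,l,st,c=cv2.connectedComponentsWithStats((g<thr).astype(np.uint8))
    for i in range(1,n):
        if st[i,4]>40 and np.hypot(*(c[i]-u))<gap:
            r=cv2.minAreaRect(np.argwhere(l==i)[:,::-1].astype(np.float32));b=cv2.boxPoints(r)
            W=[ray(m,q,.12) for q in b];e=[W[1]-W[0],W[2]-W[1]];k=max(e,key=lambda v:np.hypot(*v[:2]))
            print("px",c[i],r,"world",ray(m,c[i],.12),"sides mm",[round(1e3*np.hypot(*v[:2]),1) for v in e],"yaw",np.arctan(k[1]/k[0]))
E
python3 - <<'E'
from h import *
m=manip.camera_model("wrist");im=manip.read_camera("wrist");np.savez("w9.npz",**m);cv2.imwrite("pics/raw9.png",im[:,:,::-1])
for th in(60,90,120):slot(im,m,40,th)
t=cv2.imread("pics/raw8t.png")[:,:,::-1].copy();print("top");
for th in(60,90,120):slot(t,manip.camera_model("top"),10,th)
to(None)
mt=manip.camera_model("top");hs=cv2.cvtColor(t,cv2.COLOR_RGB2HSV);print("top colours",t[235:260:4,383:408:4].tolist())
E
```

```text
px [278.769  198.6929] ((278.6697692871094, 199.0503387451172), (48.33555221557617, 8.106337547302246), 86.53176879882812) world [0.4818 0.0422 0.12  ] sides mm [np.float64(7.2), np.float64(45.4)] yaw 0.49444844603233346
px [278.0314 199.1536] ((278.1573791503906, 199.7030487060547), (52.29533386230469, 11.185787200927734), 85.91438293457031) world [0.4811 0.0426 0.12  ] sides mm [np.float64(9.9), np.float64(49.2)] yaw 0.5057891322541499
top
px [267.6533 238.24  ] ((267.7547302246094, 238.35848999023438), (20.979774475097656, 3.496628999710083), 60.945396423339844) world [0.4817 0.0412 0.12  ] sides mm [np.float64(7.7), np.float64(46.3)] yaw 0.49849874051257637
px [267.7333 238.4667] ((267.6886901855469, 238.3396453857422), (22.825214385986328, 4.5650434494018555), 60.945396423339844) world [0.4812 0.041  0.12  ] sides mm [np.float64(10.1), np.float64(50.3)] yaw 0.49846481582921537
px [267.669  238.6127] ((268.02545166015625, 238.21334838867188), (23.862796783447266, 6.863546848297119), 61.38954162597656) world [0.4809 0.0411 0.12  ] sides mm [np.float64(15.1), np.float64(52.6)] yaw 0.4906084546655662
at [0.4806 0.0414 0.2283] yaw 0.4325 F [ 0.2365  0.8128 -0.494 ] gap 1.003 t 15.38 tilt [-0.      0.0006]
top colours [[[50, 41, 32], [51, 32, 16], [44, 28, 14], [47, 29, 16], [38, 27, 15], [59, 54, 46], [74, 77, 75]], [[49, 32, 17], [51, 33, 17], [40, 29, 22], [35, 35, 37], [43, 33, 21], [70, 54, 36], [73, 76, 74]], [[52, 33, 17], [52, 32, 16], [33, 13, 6], [37, 35, 34], [62, 48, 31], [70, 55, 36], [73, 77, 75]], [[52, 32, 17], [50, 32, 15], [31, 9, 3], [36, 30, 24], [68, 53, 35], [77, 62, 44], [73, 77, 74]], [[50, 31, 16], [48, 31, 16], [42, 37, 30], [34, 26, 17], [70, 53, 35], [64, 60, 54], [74, 77, 74]], [[45, 28, 14], [46, 29, 14], [36, 36, 36], [35, 27, 17], [69, 53, 35], [74, 75, 72], [74, 77, 74]], [[60, 52, 44], [50, 34, 20], [47, 29, 14], [48, 31, 16], [72, 73, 70], [74, 77, 75], [75, 77, 75]]]
```

Call:
{"method": "send_rows", "body": {"rows": [{"x": -0.02, "y": 0.036, "z": 0, "spin": 0.08, "hand": 1}, {"x": -0.042, "y": 0.076, "z": 0, "spin": 0.2, "hand": 1}, {"x": -0.064, "y": 0.116, "z": 0, "spin": 0.32, "hand": 1}, {"x": -0.086, "y": 0.156, "z": 0, "spin": 0.44, "hand": 1}, {"x": -0.108, "y": 0.196, "z": 0, "spin": 0.56, "hand": 1}, {"x": -0.13, "y": 0.236, "z": 0, "spin": 0.64, "hand": 1}, {"x": -0.141, "y": 0.256, "z": 0, "spin": 0.672, "hand": 1}, {"x": -0.141, "y": 0.256, "z": 0, "spin": 0.672, "hand": 1}]}}

```text
clock: 16.38
eef_pos: [0.4596, -0.2522, 0.228]
ee_rot: [0.993, -0.121, -0.0, -0.0]
force: [0.1, 0.3, -0.5]
finger_gap: 1.002
```

Run:
```python
from h import *
m=manip.camera_model("wrist");im=manip.read_camera("wrist");np.savez("w10.npz",**m);cv2.imwrite("pics/raw10.png",im[:,:,::-1])
to(None)
c=proj(m,np.array([.4603,-.2513,.115]));print(c,im.shape)
u0,v0=(c-[100,75]).round().astype(int);print("crop",u0,v0)
big=cv2.resize(im[v0:v0+150,u0:u0+200],(800,600),interpolation=cv2.INTER_CUBIC)[:,:,::-1].copy()
cv2.imwrite("pics/c10.png",np.clip(big*1.3,0,255).astype(np.uint8))
```

```text
at [ 0.4594 -0.2509  0.2281] yaw -0.241 F [0.1929 0.296  0.5452] gap 1.002 t 16.43 tilt [-0.0004  0.0013]
[276.9867 197.9941] (420, 560, 3)
crop 177 123
```

View pics/c10.png

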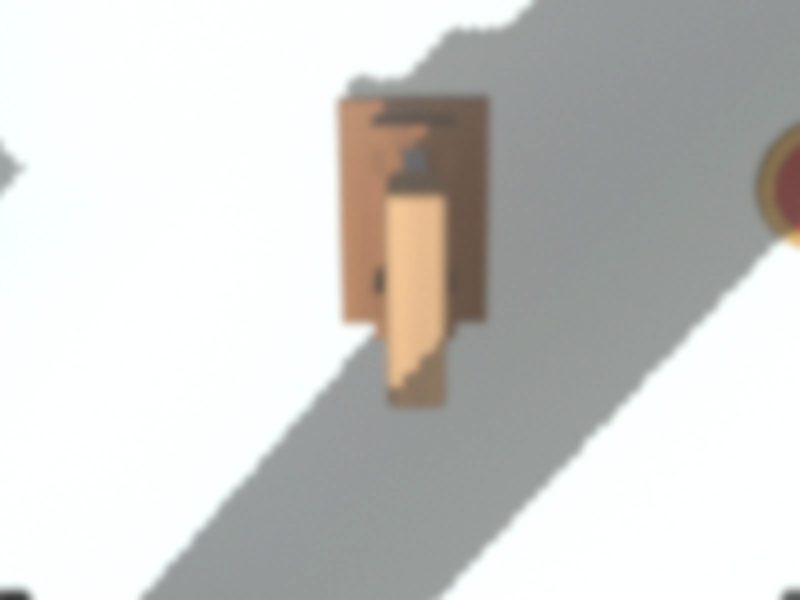

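The handle top spans crop (387,195) to (446,406) and is square to the jaws, so the yaw of -0.24 is right.

Run:
```python
from h import *
m=np.load("w10.npz")
C=np.array([ray(m,(177+a/4,123+b/4),.115) for a,b in((387,195),(446,195),(446,406),(388,406))])
S=np.array([ray(m,(177+a/4,123+b/4),.01) for a,b in((338,98),(489,96),(487,322),(343,323))])
for N,Q in(("handle",C),("base",S)):
    d=(Q[0]+Q[1]-Q[2]-Q[3])/2;w=(Q[1]+Q[2]-Q[0]-Q[3])/2
    print(N,Q.mean(0),"len",np.hypot(*d[:2]),"wid",np.hypot(*w[:2]),"yaw",np.arctan(d[1]/d[0]),"yaw2",np.arctan(-w[0]/w[1]))
to(C.mean(0)*[1,1,0]+[0,0,.1])
```

```text
handle [ 0.4586 -0.2549  0.115 ] len 0.05031262587908722 wid 0.013467019925426583 yaw -0.23759329882335867 yaw2 -0.2427193134601368
base [ 0.4587 -0.255   0.01  ] len 0.07062826380289908 wid 0.045593222803012035 yaw -0.2338802181169234 yaw2 -0.23263458633265238
at [ 0.4594 -0.2509  0.2281] yaw -0.241 F [0.1929 0.296  0.5452] gap 1.002 t 16.43 tilt [-0.0004  0.0013]
shift [0.0002 0.0042 0.128 ] spin 0
```

Call:
{"method": "send_rows", "body": {"rows": [{"x": 0, "y": 0.004, "z": 0.04, "spin": -0.004, "hand": 1}, {"x": 0, "y": 0.004, "z": 0.09, "spin": -0.004, "hand": 1}, {"x": 0, "y": 0.004, "z": 0.13, "spin": -0.004, "hand": 1}, {"x": 0, "y": 0.004, "z": 0.155, "spin": -0.004, "hand": 1}, {"x": 0, "y": 0.004, "z": 0.166, "spin": -0.004, "hand": 1}, {"x": 0, "y": 0.004, "z": 0.166, "spin": -0.004, "hand": 1}], "newtons": 30}}

```text
clock: 17.18
eef_pos: [0.4582, -0.2543, 0.0624]
ee_rot: [0.993, -0.118, -0.0, -0.0]
force: [0.9, 0.8, 1.0]
finger_gap: 1.001
```

Run:
```python
from h import *
to((.4586,-.255,.062),-.236)
```

```text
at [ 0.4582 -0.2543  0.0624] yaw -0.2358 F [0.9103 0.8484 1.0274] gap 1.001 t 17.18 tilt [-0.0004  0.0006]
shift [0.0005 0.0006 0.0004] spin 0.0002
```

Call:
{"method": "send_rows", "body": {"rows": [{"x": 0, "y": 0.0005, "z": 0, "spin": 0, "hand": 0.3}, {"x": 0, "y": 0.0005, "z": 0, "spin": 0, "hand": 0.3}, {"x": 0, "y": 0.0005, "z": 0, "spin": 0, "hand": 0.3}, {"x": 0, "y": 0.0005, "z": 0, "spin": 0, "hand": 0.3}, {"x": 0, "y": 0.0005, "z": 0, "spin": 0, "hand": 0.2}, {"x": 0, "y": 0.0005, "z": 0, "spin": 0, "hand": 0.1}, {"x": 0, "y": 0.0005, "z": 0, "spin": 0, "hand": 0.05}, {"x": 0, "y": 0.0005, "z": 0, "spin": 0, "hand": 0.05}], "newtons": 30}}

```text
clock: 18.18
eef_pos: [0.4579, -0.2556, 0.0627]
ee_rot: [0.993, -0.118, 0.0, -0.0]
force: [0.5, 2.2, 2.2]
finger_gap: 0.161
```

Call:
{"method": "send_rows", "body": {"rows": [{"x": 0, "y": 0, "z": 0, "spin": 0, "hand": 0.05}, {"x": 0, "y": 0, "z": 0, "spin": 0, "hand": 0.05}, {"x": 0, "y": 0, "z": 0, "spin": 0, "hand": 0.05}], "newtons": 50}}

```text
clock: 18.55
eef_pos: [0.4579, -0.2556, 0.0627]
ee_rot: [0.993, -0.118, 0.0, -0.0]
force: [0.1, 1.2, 4.9]
finger_gap: 0.151
```

Call:
{"method": "send_rows", "body": {"rows": [{"x": 0, "y": 0, "z": -0.005, "spin": 0, "hand": 0.05}, {"x": 0, "y": 0, "z": -0.015, "spin": 0, "hand": 0.05}, {"x": 0, "y": 0, "z": -0.03, "spin": 0, "hand": 0.05}, {"x": 0, "y": 0, "z": -0.05, "spin": 0, "hand": 0.05}, {"x": 0, "y": 0, "z": -0.08, "spin": 0, "hand": 0.05}, {"x": 0, "y": 0, "z": -0.12, "spin": 0, "hand": 0.05}, {"x": 0, "y": 0, "z": -0.15, "spin": 0, "hand": 0.05}, {"x": 0, "y": 0, "z": -0.15, "spin": 0, "hand": 0.05}]}}

```text
clock: 19.55
eef_pos: [0.4594, -0.257, 0.216]
ee_rot: [0.993, -0.118, 0.003, 0.002]
force: [-0.4, -0.4, -2.1]
finger_gap: 0.152
```

Run:
```python
from h import *
to((.4815,.0415,.20),.497)
m=manip.camera_model("wrist");im=manip.read_camera("wrist");cv2.imwrite("pics/raw11.png",im[:,:,::-1]);np.savez("w11.npz",**m)
s=manip.read_camera("scene");cv2.imwrite("pics/raw11s.png",s[:,:,::-1])
# wood-coloured handle in hand: hue/sat mask
h=cv2.cvtColor(im,cv2.COLOR_RGB2HSV);p=manip.observe()["eef_pos"]
c=proj(m,p+[0,0,.052]);print("handle top predicted px",c)
k=((h[...,0]>8)&(h[...,0]<22)&(h[...,1]>60)&(h[...,2]>90)).astype(np.uint8)
n,l,st,ce=cv2.connectedComponentsWithStats(k)
for i in range(1,n):
    if st[i,4]>150:print(st[i],ce[i],cv2.minAreaRect(np.argwhere(l==i)[:,::-1].astype(np.float32)))
```

```text
at [ 0.4594 -0.257   0.216 ] yaw -0.2372 F [-0.356  -0.4321 -2.1241] gap 0.152 t 19.55 tilt [ 0.0057 -0.0047]
shift [-0.0487 -0.2954  0.0147] spin -0.7342
handle top predicted px [276.0946 300.589 ]
[ 295    0   55   81 2788] [322.2963  41.9878] ((321.48651123046875, 37.08108139038086), (43.40133285522461, 81.87069702148438), 9.462322235107422)
[ 526    0   34  131 4044] [542.3739  63.367 ] ((542.4999389648438, 64.99998474121094), (129.99996948242188, 32.99999237060547), 90.0)
[ 257  151   38   61 1505] [272.9309 175.5375] ((275.5, 181.0), (60.0, 37.0), 90.0)
[365 157  34  33 375] [381.216  172.3147] ((381.5, 173.0), (32.0, 33.0), 90.0)
[ 263  244   32  105 3086] [278.5703 294.5473] ((278.5, 296.0), (104.0, 31.0), 90.0)
```

Run:
```python
from h import *
m=np.load("w11.npz");s=manip.observe();M=Ro.from_quat(s["ee_rot"]).as_matrix();p=s["eef_pos"]
for dz in(-.0523,-.0223):
  for dx in(-.026,.026):print(dz,dx,proj(m,p+M@[dx,0,dz]))
im=cv2.imread("pics/raw11.png");print(im[225:262:2,278].tolist());print(im[335:360:2,278].tolist());print(im[290,255:300:2].tolist())
to((.4815,.0415,.20),.497)
```

```text
-0.0523 -0.026 [276.2129 350.2118]
-0.0523 0.026 [275.8976 245.8595]
-0.0223 -0.026 [276.373  311.1839]
-0.0223 0.026 [276.1303 221.8658]
[[62, 72, 82], [62, 72, 81], [62, 72, 82], [62, 72, 82], [61, 72, 81], [61, 71, 81], [61, 70, 80], [60, 70, 80], [60, 70, 81], [62, 74, 85], [67, 82, 96], [70, 88, 104], [73, 92, 111], [73, 93, 111], [73, 92, 111], [74, 93, 111], [73, 92, 111], [73, 92, 111], [72, 91, 110]]
[[63, 85, 105], [64, 86, 106], [64, 85, 105], [63, 85, 105], [63, 85, 105], [63, 84, 105], [66, 86, 106], [128, 137, 144], [203, 205, 200], [214, 214, 208], [214, 215, 209], [214, 214, 207], [214, 214, 208]]
[[67, 65, 64], [55, 54, 53], [33, 34, 34], [34, 38, 40], [50, 64, 76], [62, 82, 100], [68, 89, 109], [69, 90, 110], [68, 89, 110], [68, 90, 110], [67, 89, 108], [67, 88, 108], [67, 88, 107], [67, 88, 107], [67, 88, 108], [68, 89, 109], [68, 90, 109], [68, 90, 109], [68, 89, 109], [61, 79, 95], [41, 47, 52], [39, 40, 40], [56, 55, 56]]
at [ 0.4575 -0.2556  0.2125] yaw -0.2372 F [-0.4417 -0.574  -1.0111] gap 0.151 t 19.65 tilt [-0.0001 -0.0002]
shift [-0.0465 -0.2944  0.0124] spin -0.7342
```

Handle in hand spans rows 244–348 and is centred at (278,296), within 1 mm of prediction, and it is held straight. Moving above the slot.

Call:
{"method": "send_rows", "body": {"rows": [{"x": -0.003, "y": -0.018, "z": 0, "spin": -0.05, "hand": 0.05}, {"x": -0.009, "y": -0.055, "z": 0, "spin": -0.15, "hand": 0.05}, {"x": -0.015, "y": -0.095, "z": 0, "spin": -0.26, "hand": 0.05}, {"x": -0.022, "y": -0.14, "z": 0, "spin": -0.37, "hand": 0.05}, {"x": -0.029, "y": -0.185, "z": 0, "spin": -0.48, "hand": 0.05}, {"x": -0.036, "y": -0.23, "z": 0, "spin": -0.59, "hand": 0.05}, {"x": -0.043, "y": -0.27, "z": 0, "spin": -0.68, "hand": 0.05}, {"x": -0.047, "y": -0.294, "z": 0, "spin": -0.734, "hand": 0.05}]}}

```text
clock: 20.65
eef_pos: [0.4795, 0.0441, 0.2112]
ee_rot: [0.969, 0.249, -0.001, -0.001]
force: [0.0, -0.7, -1.6]
finger_gap: 0.154
```

Call:
{"method": "send_rows", "body": {"rows": [{"x": 0, "y": 0, "z": 0, "spin": 0, "hand": 0.05}, {"x": 0, "y": 0, "z": 0, "spin": 0, "hand": 0.05}, {"x": 0, "y": 0, "z": 0, "spin": 0, "hand": 0.05}]}}

```text
clock: 21.02
eef_pos: [0.4809, 0.0404, 0.2122]
ee_rot: [0.969, 0.245, -0.0, 0.0]
force: [-0.1, -0.7, -0.5]
finger_gap: 0.15
```

Run:
```python
from h import *
to((.4809,.0412,.18),.497)
m=manip.camera_model("wrist");im=manip.read_camera("wrist");cv2.imwrite("pics/raw12.png",im[:,:,::-1]);np.savez("w12.npz",**m)
for th in(35,60,90):slot(im,m,40,th)
print(proj(m,np.array([.4815,.0415,.12])))
```

```text
at [0.4809 0.0404 0.2122] yaw 0.4958 F [-0.1093 -0.7205 -0.5289] gap 0.15 t 21.02 tilt [-0.0007 -0.0004]
shift [ 0.0004 -0.0007  0.0322] spin -0.0012
px [278.1346 220.2291] ((279.0, 211.5), (65.0, 28.0), 90.0) world [0.4685 0.0345 0.12  ] sides mm [np.float64(23.4), np.float64(59.0)] yaw 0.5094583737645122
[278.114  203.9387]
```

Call:
{"method": "send_rows", "body": {"rows": [{"x": 0, "y": -0.0007, "z": 0.01, "spin": 0, "hand": 0.05}, {"x": 0, "y": -0.0007, "z": 0.022, "spin": 0, "hand": 0.05}, {"x": 0, "y": -0.0007, "z": 0.032, "spin": 0, "hand": 0.05}, {"x": 0, "y": -0.0007, "z": 0.036, "spin": 0, "hand": 0.05}, {"x": 0, "y": -0.0007, "z": 0.036, "spin": 0, "hand": 0.05}]}}

```text
clock: 21.7
eef_pos: [0.4807, 0.0417, 0.1761]
ee_rot: [0.969, 0.246, -0.0, -0.0]
force: [-0.3, 0.1, -1.4]
finger_gap: 0.153
```

Call:
{"method": "send_rows", "body": {"rows": [{"x": 0, "y": 0, "z": 0.002, "spin": 0, "hand": 0.05}, {"x": 0, "y": 0, "z": 0.004, "spin": 0, "hand": 0.05}, {"x": 0, "y": 0, "z": 0.006, "spin": 0, "hand": 0.05}, {"x": 0, "y": 0, "z": 0.006, "spin": 0, "hand": 0.05}]}}

```text
clock: 22.2
eef_pos: [0.4808, 0.0417, 0.1703]
ee_rot: [0.969, 0.246, -0.0, 0.0]
force: [-0.5, 0.2, -1.4]
finger_gap: 0.154
```

Run:
```python
from h import *
to((.4809,.0412,.1107),.497);s=manip.observe();M=Ro.from_quat(s["ee_rot"]).as_matrix();print("tool F",M.T@s["force"],"moment",M.T@s["moment"])
```

```text
at [0.4808 0.0417 0.1703] yaw 0.4968 F [-0.5466  0.2064 -1.3671] gap 0.154 t 22.2 tilt [-0.0003 -0.0001]
shift [-0.0001  0.0005  0.0596] spin -0.0002
tool F [-0.3818 -0.4419  1.3672] moment [0.0198 0.0085 0.0055]
```

Call:
{"method": "send_rows", "body": {"rows": [{"x": 0, "y": 0.0003, "z": 0.002, "spin": 0, "hand": 0.05}, {"x": 0, "y": 0.0003, "z": 0.004, "spin": 0, "hand": 0.05}, {"x": 0, "y": 0.0003, "z": 0.006, "spin": 0, "hand": 0.05}, {"x": 0, "y": 0.0003, "z": 0.006, "spin": 0, "hand": 0.05}]}}

```text
clock: 22.7
eef_pos: [0.4812, 0.0412, 0.1649]
ee_rot: [0.969, 0.246, 0.0, 0.0]
force: [-0.8, -0.2, 2.3]
finger_gap: 0.155
```

Run:
```python
from h import *
to((.4809,.0412,.1107),.497);s=manip.observe();M=Ro.from_quat(s["ee_rot"]).as_matrix();print("tool F",M.T@s["force"],"moment",M.T@s["moment"])
```

```text
at [0.4812 0.0412 0.1649] yaw 0.4969 F [-0.7887 -0.2459  2.2611] gap 0.155 t 22.7 tilt [ 0.0006 -0.0005]
shift [-0.0003 -0.0002  0.0542] spin -0.0001
tool F [-0.8099 -0.1582 -2.2614] moment [-0.0839 -0.1351  0.0139]
```

Light contact at the chamfer. The moment suggests the blade sits slightly toward -x and +y of the slot. Backing off, nudging and retrying.

Call:
{"method": "send_rows", "body": {"rows": [{"x": 0, "y": 0, "z": -0.003, "spin": 0, "hand": 0.05}, {"x": 0.0008, "y": -0.0005, "z": -0.003, "spin": 0, "hand": 0.05}, {"x": 0.0008, "y": -0.0005, "z": -0.001, "spin": 0, "hand": 0.05}, {"x": 0.0008, "y": -0.0005, "z": 0.001, "spin": 0, "hand": 0.05}, {"x": 0.0008, "y": -0.0005, "z": 0.001, "spin": 0, "hand": 0.05}]}}

```text
clock: 23.32
eef_pos: [0.4819, 0.0421, 0.1653]
ee_rot: [0.969, 0.246, 0.001, 0.0]
force: [-2.1, -0.5, 10.9]
finger_gap: 0.151
```

Run:
```python
from h import *
to((.4809,.0412,.1107),.497);s=manip.observe();M=Ro.from_quat(s["ee_rot"]).as_matrix();print("tool F",M.T@s["force"],"moment",M.T@s["moment"])
```

```text
at [0.4819 0.0421 0.1653] yaw 0.4971 F [-2.1042 -0.5006 10.9286] gap 0.151 t 23.32 tilt [ 0.0018 -0.0005]
shift [-0.0014  0.0003  0.0546] spin 0.0001
tool F [ -2.0738  -0.5495 -10.9321] moment [ 0.243  -0.416  -0.0694]
```

```bash
cat >> h.py <<'E'
def ft(n=10):
    F=[]
    for i in range(n):
        manip.read_camera("top");s=manip.observe();M=Ro.from_quat(s["ee_rot"]).as_matrix();F.append(np.r_[M.T@s["force"],M.T@s["moment"],s["eef_pos"]])
    F=np.array(F);print("tool F,M",F.mean(0)[:6],"sd",F.std(0)[:6],"pos",F.mean(0)[6:],"tilt",M[:2,2])
E
python3 - <<'E'
from h import *
ft()
E
```

```text
tool F,M [ -2.4058  -0.9298 -10.0928   0.2536  -0.4391  -0.0491] sd [0.6092 0.6186 0.5554 0.0196 0.0193 0.0453] pos [0.4819 0.0421 0.1653] tilt [ 0.0019 -0.0005]
```

Call:
{"method": "send_rows", "body": {"rows": [{"x": 0, "y": 0, "z": -0.004, "spin": 0, "hand": 0.05}, {"x": 0, "y": 0, "z": -0.008, "spin": 0, "hand": 0.05}, {"x": 0, "y": 0, "z": -0.008, "spin": 0, "hand": 0.05}, {"x": 0, "y": 0, "z": -0.008, "spin": 0, "hand": 0.05}]}}

```text
clock: 24.32
eef_pos: [0.4813, 0.0423, 0.1712]
ee_rot: [0.969, 0.246, -0.0, -0.0]
force: [0.3, 0.1, -0.3]
finger_gap: 0.154
```

Run:
```python
from h import *
ft()
m=manip.camera_model("wrist");im=manip.read_camera("wrist");cv2.imwrite("pics/raw13.png",im[:,:,::-1]);np.savez("w13.npz",**m)
s=manip.read_camera("scene");cv2.imwrite("pics/raw13s.png",s[:,:,::-1])
p=manip.observe()["eef_pos"];print(proj(m,np.array([.4815,.0415,.12])))
for v in range(150,225,4):print(v,cv2.cvtColor(im,cv2.COLOR_RGB2GRAY)[v,262:296:1].tolist())
```

```text
tool F,M [ 0.1953  0.0476  1.2194 -0.0146 -0.0063 -0.0128] sd [0.4696 0.4889 0.3541 0.0217 0.0299 0.0249] pos [0.4814 0.0423 0.1713] tilt [ 0.     -0.0001]
[279.9749 221.3861]
150 [194, 194, 194, 194, 194, 193, 194, 194, 194, 193, 193, 193, 194, 194, 193, 194, 194, 193, 194, 193, 194, 193, 194, 194, 193, 194, 193, 193, 194, 194, 194, 193, 194, 193]
154 [194, 194, 194, 194, 194, 193, 194, 193, 194, 193, 194, 193, 193, 194, 193, 193, 194, 193, 193, 193, 193, 193, 194, 193, 193, 194, 194, 194, 194, 193, 194, 194, 193, 194]
158 [192, 191, 192, 192, 192, 191, 191, 192, 191, 191, 191, 191, 191, 191, 190, 191, 191, 191, 191, 191, 191, 191, 192, 191, 191, 191, 191, 191, 192, 191, 191, 190, 190, 190]
162 [193, 193, 193, 193, 194, 194, 194, 194, 194, 193, 193, 193, 193, 193, 193, 192, 193, 193, 193, 193, 192, 192, 193, 193, 193, 193, 192, 192, 192, 192, 192, 193, 193, 191]
166 [189, 189, 188, 189, 188, 188, 189, 188, 188, 188, 188, 188, 188, 188, 188, 188, 187, 188, 188, 188, 188, 188, 188, 188, 187, 187, 188, 188, 188, 188, 188, 187, 188, 187]
170 [186, 186, 187, 186, 187, 186, 186, 186, 186,
[... 1565 characters left out ...]
2, 82, 80, 76, 72, 68, 75, 87, 95, 98, 101, 106, 112, 114, 114, 114, 114]
210 [188, 188, 188, 188, 187, 188, 187, 182, 166, 137, 106, 88, 82, 82, 82, 82, 81, 80, 80, 80, 77, 72, 71, 75, 87, 95, 99, 101, 106, 110, 111, 112, 112, 112]
214 [190, 191, 191, 190, 190, 190, 190, 185, 168, 137, 104, 86, 81, 81, 81, 81, 80, 80, 81, 80, 78, 73, 71, 77, 89, 96, 98, 101, 107, 111, 113, 114, 114, 114]
218 [193, 193, 193, 192, 192, 191, 191, 187, 171, 141, 106, 85, 80, 80, 80, 80, 81, 80, 79, 79, 78, 73, 72, 77, 88, 95, 98, 101, 107, 111, 114, 114, 114, 113]
222 [187, 180, 160, 134, 111, 97, 91, 89, 88, 83, 79, 76, 76, 76, 75, 75, 75, 74, 74, 73, 73, 73, 72, 72, 72, 74, 73, 76, 81, 91, 102, 109, 111, 111]
```

Run:
```python
from h import *
m=np.load("w13.npz");g=cv2.cvtColor(cv2.imread("pics/raw13.png"),cv2.COLOR_BGR2GRAY)
s=manip.observe();M=Ro.from_quat(s["ee_rot"]).as_matrix();p=s["eef_pos"]
T=lambda u,v,z:(M.T@(ray(m,(u,v),z)-p))*1e3
print("front edge",T(277,189,.12),"left edge",T(271.2,206,.12))
print(206,g[206,290:320].tolist())
print("col278",g[184:250,278].tolist())
for v in(226,232,240,250):print(v,g[v,255:305].tolist())
for n,q in(("tip front",(.021,0,.0527)),("shoulder front",(.023,0,.0477)),("-y",(.023,-.003,.0477)),("+y",(.023,.003,.0477)),("handle bottom front",(.026,0,-.0223))):print(n,proj(m,p+M@q))
```

```text
front edge [24.0866 -1.5099 51.4937] left edge [11.4504 -5.7353 51.4929]
206 [106, 112, 114, 114, 114, 114, 113, 113, 113, 113, 113, 113, 113, 112, 113, 114, 113, 113, 112, 113, 112, 112, 113, 113, 113, 112, 112, 113, 112, 112]
col278 [189, 189, 187, 182, 173, 161, 138, 107, 89, 85, 84, 84, 83, 85, 84, 83, 82, 83, 83, 82, 82, 82, 82, 81, 81, 81, 81, 81, 80, 80, 80, 80, 80, 80, 81, 79, 77, 76, 75, 74, 73, 73, 74, 73, 73, 74, 73, 74, 73, 74, 73, 74, 73, 72, 72, 72, 72, 74, 80, 91, 105, 117, 127, 137, 145, 150]
226 [192, 192, 192, 191, 191, 191, 189, 179, 154, 120, 96, 85, 79, 76, 75, 75, 75, 75, 75, 75, 74, 74, 73, 74, 74, 73, 73, 73, 73, 72, 72, 72, 73, 72, 71, 72, 74, 85, 99, 108, 112, 113, 113, 113, 113, 113, 113, 113, 113, 114]
232 [190, 190, 190, 190, 190, 189, 183, 162, 130, 102, 88, 81, 76, 75, 75, 75, 75, 75, 74, 74, 73, 74, 74, 73, 73, 74, 73, 73, 72, 73, 73, 72, 71, 71, 71, 71, 71, 76, 86, 100, 109, 112, 113, 112, 112, 112, 112, 112, 112, 113]
240 [187, 186, 186, 186, 186, 179, 161, 130, 104, 89, 82, 77, 75, 74, 74, 74, 74, 73, 73, 73, 72, 72, 72, 72, 72, 71, 71, 72, 71, 71, 71, 70, 71, 70, 70, 71, 69, 69, 73, 83, 97, 107, 110, 111, 111, 111, 111, 111, 111, 112]
250 [187, 187, 187, 186, 183, 173, 161, 157, 159, 160, 160, 161, 160, 160, 160, 159, 158, 157, 155, 155, 154, 153, 152, 152, 151, 151, 150, 150, 149, 149, 150, 149, 148, 149, 148, 146, 139, 124, 110, 106, 128, 158, 176, 178, 176, 176, 180, 182, 184, 183]
tip front [279.1135 192.7871]
shoulder front [279.1348 191.7799]
-y [274.8615 191.7829]
+y [283.4081 191.777 ]
handle bottom front [279.5605 220.7776]
```

Call:
{"method": "send_rows", "body": {"rows": [{"x": -0.0016, "y": 0.0002, "z": 0, "spin": 0, "hand": 0.05}, {"x": -0.0016, "y": 0.0002, "z": 0.002, "spin": 0, "hand": 0.05}, {"x": -0.0016, "y": 0.0002, "z": 0.004, "spin": 0, "hand": 0.05}, {"x": -0.0016, "y": 0.0002, "z": 0.006, "spin": 0, "hand": 0.05}, {"x": -0.0016, "y": 0.0002, "z": 0.008, "spin": 0, "hand": 0.05}, {"x": -0.0016, "y": 0.0002, "z": 0.008, "spin": 0, "hand": 0.05}]}}

```text
clock: 25.68
eef_pos: [0.4806, 0.0407, 0.1636]
ee_rot: [0.969, 0.246, 0.0, 0.001]
force: [1.0, -2.0, 1.2]
finger_gap: 0.15
```

Run:
```python
from h import *
ft()
```

```text
tool F,M [-0.4545  3.008  -0.6496 -0.6795 -0.1021  0.009 ] sd [0.7102 0.8824 0.322  0.1317 0.0237 0.0304] pos [0.4806 0.0408 0.1636] tilt [ 0.0007 -0.0009]
```

Good progress: x is nearly free, and a 3 N push in +y says to shift that way about 0.6 mm.

Call:
{"method": "send_rows", "body": {"rows": [{"x": -0.0002, "y": 0.0007, "z": -0.001, "spin": 0, "hand": 0.05}, {"x": -0.0002, "y": 0.0007, "z": -0.001, "spin": 0, "hand": 0.05}, {"x": -0.0002, "y": 0.0007, "z": 0.001, "spin": 0, "hand": 0.05}, {"x": -0.0002, "y": 0.0007, "z": 0.002, "spin": 0, "hand": 0.05}, {"x": -0.0002, "y": 0.0007, "z": 0.002, "spin": 0, "hand": 0.05}]}}

```text
clock: 26.8
eef_pos: [0.4804, 0.0407, 0.1615]
ee_rot: [0.969, 0.246, 0.0, -0.0]
force: [2.1, -2.5, -0.6]
finger_gap: 0.153
```

Run:
```python
from h import *
ft(8)
```

```text
tool F,M [ 0.5962  2.6456  0.5981 -0.6352  0.0934  0.0206] sd [0.5074 0.6195 0.4206 0.0306 0.0216 0.0093] pos [0.4804 0.0407 0.1615] tilt [0.0001 0.    ]
```

Call:
{"method": "send_rows", "body": {"rows": [{"x": 0, "y": 0.0004, "z": 0, "spin": 0, "hand": 0.05}, {"x": 0, "y": 0.0008, "z": 0, "spin": 0, "hand": 0.05}, {"x": 0, "y": 0.0008, "z": 0.001, "spin": 0, "hand": 0.05}, {"x": 0, "y": 0.0008, "z": 0.002, "spin": 0, "hand": 0.05}, {"x": 0, "y": 0.0008, "z": 0.002, "spin": 0, "hand": 0.05}]}}

```text
clock: 27.82
eef_pos: [0.4801, 0.0402, 0.1592]
ee_rot: [0.969, 0.246, -0.001, -0.0]
force: [0.2, -0.1, -1.0]
finger_gap: 0.156
```

Run:
```python
from h import *
ft(8)
```

```text
tool F,M [ 0.1202  0.0153  0.9579 -0.001   0.006  -0.0108] sd [0.5209 0.4905 0.3422 0.0345 0.0317 0.052 ] pos [0.4805 0.0401 0.1594] tilt [-0.  0.]
```

Now free in all directions. Continuing down.

Call:
{"method": "send_rows", "body": {"rows": [{"x": 0, "y": 0, "z": 0.003, "spin": 0, "hand": 0.05}, {"x": 0, "y": 0, "z": 0.006, "spin": 0, "hand": 0.05}, {"x": 0, "y": 0, "z": 0.009, "spin": 0, "hand": 0.05}, {"x": 0, "y": 0, "z": 0.012, "spin": 0, "hand": 0.05}, {"x": 0, "y": 0, "z": 0.015, "spin": 0, "hand": 0.05}, {"x": 0, "y": 0, "z": 0.015, "spin": 0, "hand": 0.05}]}}

```text
clock: 28.98
eef_pos: [0.4805, 0.0399, 0.1442]
ee_rot: [0.969, 0.246, -0.0, -0.0]
force: [-0.5, 0.2, -1.3]
finger_gap: 0.152
```

Run:
```python
from h import *
ft(6)
```

```text
tool F,M [-0.1221 -0.5046  0.6511  0.022   0.0201  0.0047] sd [0.2328 0.3001 0.3333 0.0245 0.0207 0.0432] pos [0.4808 0.0399 0.1445] tilt [ 0.0003 -0.0001]
```

Call:
{"method": "send_rows", "body": {"rows": [{"x": 0, "y": 0, "z": 0.003, "spin": 0, "hand": 0.05}, {"x": 0, "y": 0, "z": 0.006, "spin": 0, "hand": 0.05}, {"x": 0, "y": 0, "z": 0.009, "spin": 0, "hand": 0.05}, {"x": 0, "y": 0, "z": 0.012, "spin": 0, "hand": 0.05}, {"x": 0, "y": 0, "z": 0.015, "spin": 0, "hand": 0.05}, {"x": 0, "y": 0, "z": 0.018, "spin": 0, "hand": 0.05}, {"x": 0, "y": 0, "z": 0.018, "spin": 0, "hand": 0.05}]}}

```text
clock: 30.15
eef_pos: [0.4805, 0.0399, 0.1262]
ee_rot: [0.969, 0.246, -0.0, -0.0]
force: [0.1, -0.4, -0.9]
finger_gap: 0.151
```

Run:
```python
from h import *
ft(6)
```

```text
tool F,M [-0.0432 -0.1506  0.7893  0.0142 -0.0047 -0.0017] sd [0.353  0.2687 0.4681 0.0095 0.0106 0.0194] pos [0.4808 0.0399 0.1265] tilt [ 0.0003 -0.0001]
```

Call:
{"method": "send_rows", "body": {"rows": [{"x": 0, "y": 0, "z": 0.003, "spin": 0, "hand": 0.05}, {"x": 0, "y": 0, "z": 0.006, "spin": 0, "hand": 0.05}, {"x": 0, "y": 0, "z": 0.009, "spin": 0, "hand": 0.05}, {"x": 0, "y": 0, "z": 0.012, "spin": 0, "hand": 0.05}, {"x": 0, "y": 0, "z": 0.015, "spin": 0, "hand": 0.05}, {"x": 0, "y": 0, "z": 0.015, "spin": 0, "hand": 0.05}, {"x": 0, "y": 0, "z": 0.015, "spin": 0, "hand": 0.05}]}}

```text
clock: 31.32
eef_pos: [0.4808, 0.0399, 0.1115]
ee_rot: [0.969, 0.246, 0.0, 0.0]
force: [-0.0, -0.3, -2.2]
finger_gap: 0.152
```

Run:
```python
from h import *
ft(6)
# independent height check: handle bottom/top front edges in the wrist view, plus stack rim still in place in top view
m=manip.camera_model("wrist");im=manip.read_camera("wrist");s=manip.observe();M=Ro.from_quat(s["ee_rot"]).as_matrix();p=s["eef_pos"]
g=cv2.cvtColor(im,cv2.COLOR_RGB2GRAY);print("gap",s["finger_gap"],"blade end z",p[2]-.0527)
for n,z in(("top",-.0523),("bottom",-.0223)):print(n,proj(m,p+M@[.026,0,z]))
print(g[195:250,278].tolist())
t=manip.read_camera("top")[:,:,::-1];o=cv2.imread("pics/raw8t.png");d=cv2.absdiff(t,o).max(2)
print("diff at stack",d[195:240,115:165].max(),"narrow",d[178:212,405:442].max(),"bottle/brush",d[135:165,160:300].max())
```

```text
tool F,M [-0.5808  0.2398  0.8036  0.0078  0.031   0.0105] sd [0.5103 0.1519 0.4326 0.0191 0.0166 0.0246] pos [0.4808 0.0399 0.1116] tilt [ 0.0002 -0.0001]
gap 0.15256690959261593 blade end z 0.05888629759437165
top [279.9203 245.8379]
bottom [279.5908 220.8524]
[192, 192, 194, 193, 193, 193, 193, 192, 192, 190, 190, 189, 190, 190, 190, 183, 174, 162, 141, 111, 91, 84, 83, 83, 82, 81, 79, 77, 77, 76, 77, 76, 75, 76, 76, 76, 76, 76, 76, 74, 74, 74, 74, 74, 73, 74, 74, 81, 92, 105, 118, 128, 138, 147, 152]
diff at stack 132 narrow 63 bottle/brush 61
```

Handle edges sit where they did at the grasp (rows 221 and 243), so there is no slip. The stack region differs from the earlier top view, so I'll check whether that is only the arm's shadow.

Run:
```python
from h import *
o=cv2.imread("pics/raw8s.png");n=manip.read_camera("scene")[:,:,::-1]
g=lambda i:cv2.cvtColor(i,cv2.COLOR_BGR2GRAY).astype(np.float32)
for nm,(a,b,c,d) in dict(stack=(225,280,392,430),narrow=(155,205,160,195),bottle=(268,310,340,370),stand=(140,190,205,240)).items():
    A=np.ascontiguousarray(g(o)[a:b,c:d]);B=np.ascontiguousarray(g(n)[a:b,c:d]);print(nm,"scene shift",cv2.phaseCorrelate(A,B),"max diff",np.abs(A-B).max())
t=manip.read_camera("top")[:,:,::-1];ot=cv2.imread("pics/top0.png")
print("bottle/brush vs start",cv2.absdiff(t,ot).max(2)[135:165,160:300].max(),"badge_a",cv2.absdiff(t,ot).max(2)[268:292,176:200].max(),"narrow",cv2.absdiff(t,ot).max(2)[178:212,405:442].max(),"screwdriver",cv2.absdiff(t,ot).max(2)[185:218,85:120].max())
```

```text
stack scene shift ((-0.0317813624006682, 0.05521904418118595), 1.0089555263519288) max diff 10.0
narrow scene shift ((0.2600886913801119, -0.2938244359808415), 0.5265176179673937) max diff 71.0
bottle scene shift ((0.089061224989333, 0.47443220711340217), 0.9807506212481746) max diff 10.0
stand scene shift ((-0.4604886667557082, 2.0014642558496654), 0.203325598637263) max diff 98.0
bottle/brush vs start 14 badge_a 10 narrow 58 screwdriver 19
```

Run:
```python
from h import *
to(None);print(manip.finish_job())
```

```text
at [0.4808 0.0399 0.1115] yaw 0.4968 F [-0.8157  0.3368 -0.889 ] gap 0.153 t 31.82 tilt [ 0.0001 -0.0001]
the job is handed in; nothing more can be done
None
```

Both parts of the job are done and it was handed in at 31.8 s of the 61 s allowed. The third tumbler is nested in the stack and released. The wide carrier is held still in the slot.

- **Tumbler:** My first grasp was too high. One finger slipped inside the cup and tilted it on the box; I stood it up again without dropping it and regripped lower. It seated at the fully nested height, with its foot at about 52 mm. The picture after release showed three evenly spaced rims and a square stack.
- **Carrier:** The blade touched the slot's chamfer on the first tries, with at most about 11 N. I backed off and shifted it by 1–2 mm. After that it went down freely.
- **Final hold:** The blade end is at about 59 mm, so the badge top is near 96 mm, below the plate's underside at 110 mm. The handle bottom is near 134 mm, about 14 mm above the plate. The force on the tool is only about the carrier's own weight, with no measurable tilt or slip.
- **Other objects:** The stack had not moved since release, and the brush, bottle, screwdriver and `badge_a` match the first picture.
- **Checks that disagreed:** The fingertips looked about 30 mm shorter than the TCP description says, so I worked from what I saw. The picture comparison around the narrow carrier showed differences. I put that down to the arm's moving shadow, since the arm never came near it, but did not confirm it separately. I did not check the jar or `badge_b` at the end.

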